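# Put the microscope optics and wax blocks back in their places

## Task

Clear up the microscopy bench: stand the long objective in the larger well of the metal lens rack and the short objective in its smaller well, lay the large wax block in the larger bay of the grey oblong tray and the small wax block in its smaller bay, and stand the eyepiece in the round steel dish. Each thing ends upright as it stands now, flat on the floor of its place; set the objectives and the eyepiece down gently, do not drop them. Leave the little glass bottle standing where it is.

Things in the scene. Friction and masses are not known exactly. Their poses are not given: they have to be found in the camera images.
- objective_long_mid (a point): Long microscope objective: plain aluminium barrel, 64 tall, standing upright with its narrow end up. Body diameter 38 from 6 to 39 above its underside, foot below that diameter 30, above that it tapers to 17 at the top. Point: on its axis, half-way up (32 above its underside), z axis up. About 180 g.
- objective_short_mid (a point): Short microscope objective: same shape and material but only 46 tall. Body diameter 25 from 6 to 28 above its underside, foot below that diameter 17, above that it tapers to 11 at the top. Point: on its axis, half-way up (23 above its underside), z axis up. About 80 g.
- eyepiece_mid (a point): Microscope eyepiece: black, stepped, 44 tall, standing on its wide end. Diameter 34 up to 24 above its underside, then a tube of diameter 24 up to the top, with a steel band. Point: on its axis, half-way up (22 above its underside), z axis up. About 90 g.
- block_large_mid (a point): Large specimen block: 50 (its x) by 34 (its y) by 30 tall, lower half a grey plastic base, upper half white wax 37 by 34 with a brown speck on top. Point: its centre (15 above its underside), z axis up. Grip across its y. About 70 g.
- block_small_mid (a point): Small specimen block: same look, 32 (its x) by 24 (its y) by 24 tall; its wax is 24 by 24. Point: its centre (12 above its underside), z axis up. Grip across its y. About 35 g.
- lens_rack: Lens rack, fixed during the job: flat aluminium plate 150 (its x) by 76 (its y) by 10 thick with two round wells 4 deep, black inside, floors 6 above the table. Larger well: diameter 60, centre at x = -36, y = 0. Smaller well: diameter 44, centre at x = +34, y = 0. Origin: centre of its underside, on the table.
- block_tray: Grey plastic oblong tray, fixed during the job: 140 (its x) by 88 (its y), rim 10 high, floor 4 above the table, walls 4 thick, parted by a wall of the same height. Larger bay: 72 (x) by 80 (y) inside, centre at x = -30, y = 0. Smaller bay: 56 by 80 inside, centre at x = +38, y = 0. Origin: centre of its underside, on the table.
- dish: Round steel dish, fixed during the job: outer diameter 88 at the rim, inside about 76 across at the floor, rim 9 high, floor 4 above the table. Origin: centre of its underside, on the table.
- bottle: Small glass bottle with a black cap, a bystander standing among the things: diameter 32, 60 tall. Origin: centre of its underside. To be left alone. (Not listed: a flat black lens cap, diameter 30, 9 high, also lies among the things and does not matter.)
Not all that is in view belongs to the job. What is shaped like the part that bears objective_short_mid but blue or red is not meant.

How it is judged:
By the outcome, as a careful person would: the job done as asked, in the order asked, and still so for the second after the job is handed in, with the robot touching nothing.
It also fails if it takes over 128 s, if anything falls off the work surface, if the arm or the gripper's body presses on something with over 40 N, if the wrist force passes 120 N, or if a joint passes its speed limit or range.

## Robot

A 6-joint arm with a two-finger parallel gripper is mounted at the origin on the work surface. World frame = base frame: x ahead of the robot, y to its left, z up, the work surface at z = 0. Lengths are in m, angles in rad, forces in N, time in s.
With the tool pointing down it reaches from about 0.3 to 0.775 m from the base axis. Payload 14.6 kg.
Tool frame: the origin (TCP) lies at the very end of the fingers, on their centre line; the grasp point (between the pads) lies 19 mm behind it; z points along the fingers, y is the direction in which the jaws open and shut (so a half turn about z gives the same grasp; the last joint's range is limited). The gripper opens to 94 mm and grips with 3 to 60 N. Pads are 16 mm wide; open, the fingers measure 119 mm over their backs; the gripper's body (75 mm by 177 mm) begins 78 mm behind the grasp point.
Start: joints at [-1.276, 0.3, 1.521, -0, 1.321, -0.067], TCP at [0.195, -0.514, 0.205] pointing down, gripper open.
Joint ranges: [-3.03, 3.03], [-0.79, 2.21], [0.23, 2.52], [-1.04, 4.18], [0, 3.07], [-2.55, 2.55]. Speed limits (rad/s): [2.22, 2.22, 2.57, 3.14, 3.14, 3.14].

## Interface

Orientations are given as a unit quaternion [x, y, z, w].
In Python, from rig import r, viewer gives the robot as it stands.
- The arm moves only by the tool send_rows, never from a script. Its argument "motion" is a list of rows, each a list of 5 numbers: the opening, from -1 (shut) to 1 (fully open), then the shift along the tool's x, y, z in cm, then the turn about the tool's z in degrees. In form: [[hand, tx, ty, tz, spin], ...]. A call has exactly 10 rows; each row shifts and turns the commanded pose from where the row before left it, along the tool's axes as they then stand; what a row does not reach is not made up. A row lasts 1/10 s, in which the tool goes at most 50 mm and 8.59 degrees, less where a joint would pass 70% of its speed; a pose out of reach is approached as far as the arm can. A call with a gripper value outside its range is refused whole. The fingers move at their own pace and stop on an object; "newtons" is the grip in N (left out, the last holds). Time passes only in rows, so rows that do not move let the fingers close, or fill a call up. It gives the time, the measured TCP pose, the force and the opening at its end, in the units of the state.
- r.observe(): the state, without advancing time (a new reading comes with each control period).
- viewer.grab_frame(name): name is "scene" or "top" or "wrist"; returns a dict with "image" (400x640x3 uint8, red, green, blue), "intrinsics" (3x3 intrinsics, pixels), "cam_to_world" (4x4, takes a point from camera to world coordinates); the wrist camera has in their place "T_tool_cam" (4x4, takes a point from camera to tool coordinates, whose origin is the TCP and whose axes are the flange's). Camera axes: x right, y up, looking along -z (the intrinsics and any distortion apply to the point x, -y, -z); pixel columns grow to the right and rows downward; lengths in m; the calibration is good to about 2 mm. A picture is of the moment at which its call begins: read the wrist's pose just before it. There is no depth.
- r.close_job(): hands the job in, once; it reports no verdict.
The state is a dict: "t": time; "joints": joint angles; "qd": joint speeds; "joint_torque": joint torques, N m; "ee_pos": TCP position; "eef_rot": TCP orientation; "contact_force": force on the tool from outside, world axes, zero at the start; "wrist_torque": the same for the moment, N m; "gripper_width": opening from 0.0 (shut) to 1.0 (fully open).
Only numpy, scipy, OpenCV 4.12 (cv2) and the standard library are available. Lean on these libraries where they do the work, as an engineer would, in place of code of your own. Each camera call takes 0.05 s, during which the arm holds its last target.

## Working session

There is one attempt and no reset: what is moved stays moved. The work goes in short steps, Python scripts to look and compute and a tool call to move; the robot and the scene stay as the last step left them, time stands still between calls to the robot, and variables do not carry over. Pictures are saved under pics/ and viewed, and the job is handed in when it is done.

Besides the shell and the picture viewer there is one more tool, called after "Emit:" by a JSON object that holds its "op" and its "data", one argument or row to a line. send_rows: Moves the arm, as the interface text tells. Its arguments: {"type":"object","properties":{"motion":{"type":"array"},"newtons":{"type":"number"}},"required":["motion"]}

```bash
ls; mkdir -p pics; python3 - <<'E'
from rig import r, viewer
import cv2
print(r.observe())
for n in ("scene","top","wrist"):
    f=viewer.grab_frame(n); cv2.imwrite(f"pics/{n}0.png",f["image"][:,:,::-1]); print(n,f["intrinsics"],f.get("cam_to_world",f.get("T_tool_cam")),[k for k in f])
E
```

```text
pics
{'t': 0.0, 'joints': array([-1.27559728e+00,  3.00485904e-01,  1.52156477e+00,  6.96300497e-06,
        1.32069411e+00, -6.65841558e-02]), 'qd': array([-0.00087416,  0.00015341,  0.00044892,  0.00032347,  0.0014468 ,
       -0.00011302]), 'joint_torque': array([-2.76929022e-03, -5.31802976e+01, -3.52739382e+01,  7.07623176e-02,
        2.43918254e-02, -8.99471388e-05]), 'ee_pos': array([ 0.19460122, -0.51414988,  0.20488511]), 'eef_rot': array([ 9.83683671e-01,  1.79905817e-01, -6.23546507e-05, -5.72691283e-04]), 'contact_force': array([-0.11842073, -0.03890977, -0.12991349]), 'wrist_torque': array([-0.06543761, -0.00645584,  0.02535927]), 'gripper_width': 0.9968718051146327}
scene [[419.45610699   0.         317.73614097]
 [  0.         419.45610699 195.1821374 ]
 [  0.           0.           1.        ]] [[ 0.64761979 -0.48663414  0.58632399  1.07277049]
 [ 0.7616504   0.43549993 -0.4798213  -0.45776696]
 [-0.02184663  0.75731567  0.65268346  0.67099965]
 [ 0.          0.          0.          1.        ]] ['image', 'intrinsics', 'cam_to_world']
top [[484.46835767   0.         319.70915585]
 [  0.         484.46835767 195.8623105 ]
 [  0.           0.           1.        ]] [[ 1.17573458e-02  9.83998368e-01 -1.77789133e-01  2.72090554e-01]
 [-9.99930393e-01  1.17454872e-02 -1.11923127e-03  2.17378959e-03]
 [ 9.86898237e-04  1.77789917e-01  9.84067971e-01  1.44484797e+00]
 [ 0.00000000e+00  0.00000000e+00  0.00000000e+00  1.00000000e+00]] ['image', 'intrinsics', 'cam_to_world']
wrist [[276.62329203   0.         320.7642197 ]
 [  0.         276.62329203 194.74718034]
 [  0.           0.           1.        ]] [[-1.21940209e-03  9.58201460e-01  2.86091726e-01  8.39133828e-02]
 [ 9.99998891e-01  9.23796416e-04  1.16821857e-03  9.03328604e-04]
 [ 8.55098232e-04  2.86092833e-01 -9.58201524e-01 -1.79697678e-01]
 [ 0.00000000e+00  0.00000000e+00  0.00000000e+00  1.00000000e+00]] ['image', 'intrinsics', 'T_tool_cam']
```

View pics/top0.png

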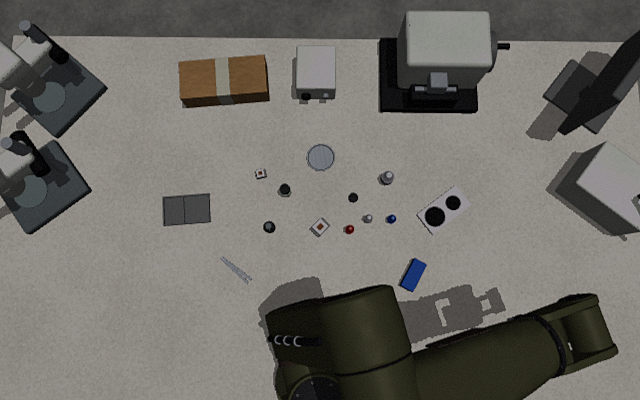

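View pics/scene0.png

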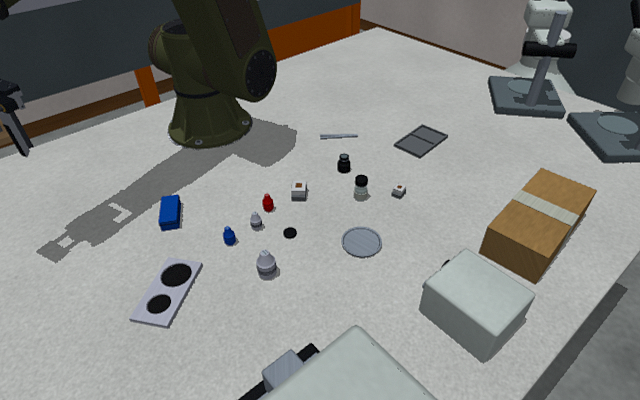

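View pics/wrist0.png

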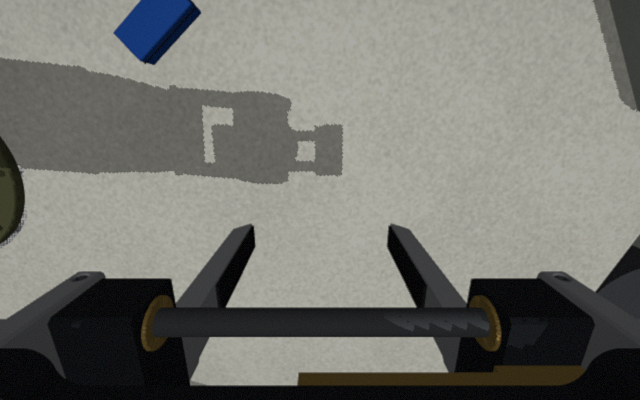

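The top view shows the small block at (260,174), bottle (285,189), eyepiece (269,227), dish (320,157), tray (187,209), and large block (320,227). The long objective is at (387,177), the short one (368,218) sits between the red (349,229) and blue (391,218) decoys, and the rack is at (444,209). Next I'll get rough positions, then refine them with the wrist camera.

```bash
cat > h.py <<'E'
from rig import r, viewer
import numpy as np, cv2
from scipy.spatial.transform import Rotation as R
def cam(n):
    s=r.observe(); f=viewer.grab_frame(n)
    if n=="wrist":
        T=np.eye(4);T[:3,:3]=R.from_quat(s["eef_rot"]).as_matrix();T[:3,3]=s["ee_pos"]; C=T@f["T_tool_cam"]
    else: C=f["cam_to_world"]
    return f["image"],f["intrinsics"],C
def ray(K,C,u,v):
    d=C[:3,:3]@np.array([(u-K[0,2])/K[0,0],-(v-K[1,2])/K[1,1],-1.]); return C[:3,3],d
def onz(K,C,u,v,z):
    o,d=ray(K,C,u,v); return o+d*(z-o[2])/d[2]
def proj(K,C,p):
    q=np.linalg.inv(C)@np.append(p,1); return K[0,0]*q[0]/-q[2]+K[0,2],K[1,1]*-q[1]/-q[2]+K[1,2]
def tool(p):  # offset of world point from TCP in tool axes, cm
    s=r.observe(); return R.from_quat(s["eef_rot"]).inv().apply(np.array(p)-s["ee_pos"])*100
E
python3 - <<'E'
from h import *
im,K,C=cam("top")
for n,u,v,z in [("long",387,177,.04),("short",368,218,.03),("rack",444,210,.01),("lgblk",320,227,.03),("smblk",260,174,.024),("tray",187,209,.01),("eye",269,227,.04),("dish",320,157,.005),("bottle",285,189,.05),("red",349,229,.03),("blue",391,218,.03)]:
    p=onz(K,C,u,v,z); print(n,p.round(3),np.hypot(*p[:2]).round(3))
cv2.imwrite("pics/top1.png",cv2.resize(im[130:290,155:475],None,fx=2.5,fy=2.5,interpolation=cv2.INTER_CUBIC)[:,:,::-1])
E
```

```text
long [ 0.585 -0.195  0.04 ] 0.617
short [ 0.463 -0.139  0.03 ] 0.484
rack [ 0.493 -0.369  0.01 ] 0.616
lgblk [0.435 0.002 0.03 ] 0.435
smblk [0.593 0.184 0.024] 0.621
tray [0.487 0.401 0.01 ] 0.63
eye [0.432 0.15  0.04 ] 0.457
dish [0.653 0.004 0.005] 0.653
bottle [0.543 0.106 0.05 ] 0.554
red [ 0.43  -0.083  0.03 ] 0.438
blue [ 0.464 -0.207  0.03 ] 0.508
```

View pics/top1.png

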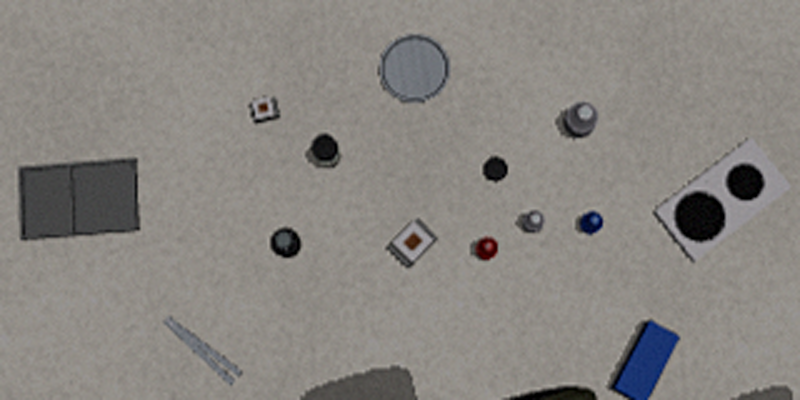

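Emit:
{"op": "send_rows", "data": {
  "motion": [
    [1,3.8,-2.2,0,0],
    [1,3.8,-2.2,0,0],
    [1,3.8,-2.2,0,0],
    [1,3.8,-2.2,0,0],
    [1,3.8,-2.2,0,0],
    [1,3.8,-2.2,0,0],
    [1,3.8,-2.2,0,0],
    [1,3.8,-2.2,0,0],
    [1,0,0,0,0],
    [1,0,0,0,0]
  ]
}}

```text
t: 1.2
ee_pos: [0.4169, -0.2417, 0.2053]
eef_rot: [0.984, 0.181, -0.0, -0.0]
contact_force: [-0.4, 0.7, -0.0]
gripper_width: 0.997
```

```bash
python3 - <<'E'
from h import *
s=r.observe(); print(s["ee_pos"],s["eef_rot"],s["qd"].round(3))
im,K,C=cam("wrist")
cv2.imwrite("pics/w1.png",im[:,:,::-1]); np.savez("w1.npz",im=im,K=K,C=C)
E
```

```text
[ 0.41688694 -0.24172198  0.20531627] [ 9.83502052e-01  1.80896900e-01 -1.56705590e-04 -4.07996022e-05] [-0.045 -0.002  0.002 -0.001  0.001 -0.008]
```

View pics/w1.png

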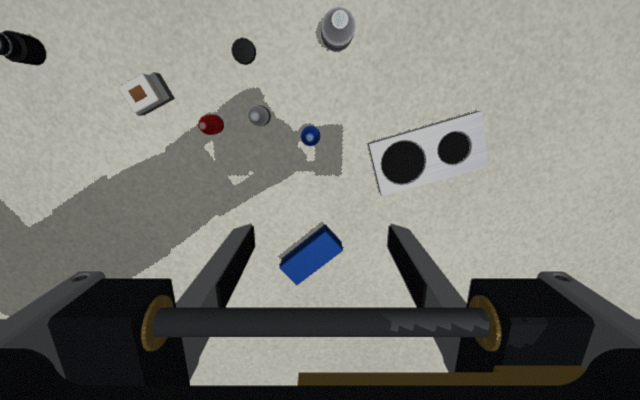

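The wrist image shows the large well at (404,162), small well at (454,147), long objective top at about (340,18), and short objective at (259,114).

```bash
python3 - <<'E'
from h import *
d=np.load("w1.npz"); im,K,C=d["im"],d["K"],d["C"]
g=cv2.cvtColor(im,cv2.COLOR_RGB2GRAY)
m=np.zeros_like(g); roi=(slice(105,200),slice(365,490)); m[roi]=(g[roi]<50)*255
cs,_=cv2.findContours(m,cv2.RETR_EXTERNAL,cv2.CHAIN_APPROX_NONE)
W=[]
for c in cs:
    if cv2.contourArea(c)<200: continue
    P=np.array([onz(K,C,u,v,.010)[:2] for u,v in c[:,0]])
    (x,y),rad=cv2.minEnclosingCircle((P*1000).astype(np.float32)); e=cv2.fitEllipse((P*1000).astype(np.float32)); print("well",(x,y),2*rad,e); W.append(e[0])
W=np.array(W); print("dist",np.linalg.norm(W[0]-W[1]))
def crop(u0,v0,u1,v1,n): cv2.imwrite(n,cv2.resize(im[v0:v1,u0:u1],None,fx=8,fy=8,interpolation=cv2.INTER_CUBIC)[:,:,::-1])
crop(310,0,370,60,"pics/c1.png"); crop(230,85,290,135,"pics/c2.png")
E
```

```text
well (473.6568603515625, -340.24432373046875) 58.06575393676758 ((473.7557678222656, -340.2195739746094), (56.13894271850586, 56.53672409057617), 15.456750869750977)
well (515.811767578125, -395.4416198730469) 41.89896011352539 ((515.8636474609375, -395.6220397949219), (39.52470016479492, 40.83561706542969), 109.97382354736328)
dist 69.58812216632786
```

View pics/c1.png

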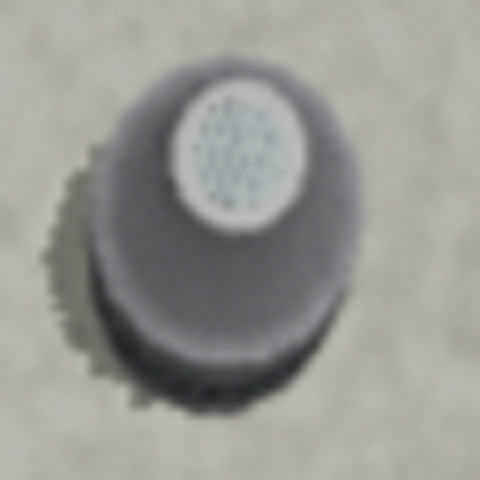

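View pics/c2.png

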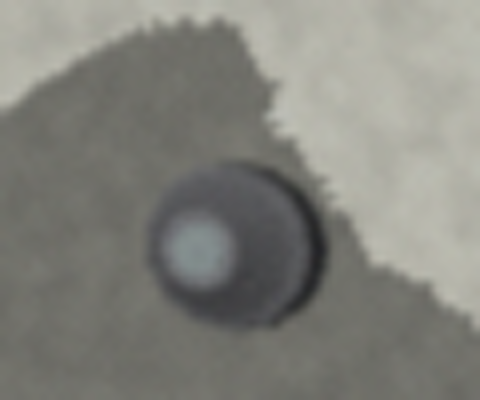

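```bash
python3 - <<'E'
from h import *
d=np.load("w1.npz"); im,K,C=d["im"],d["K"],d["C"]
for n,u,v,z in [("long top",339.4,18.9,.064),("long body",338,25.7,.039),("short top",254.4,115.5,.046),("short body",258.5,115.5,.028),("red",210,125,.03),("blue",310,135,.03),("cap",243,50,.009)]:
    p=onz(K,C,u,v,z); print(n,p.round(4),tool(p).round(2))
E
```

```text
long top [ 0.5872 -0.1979  0.064 ] [17.56  1.89 14.12]
long body [ 0.5877 -0.1978  0.039 ] [17.61  1.89 16.62]
short top [ 0.4642 -0.1407  0.046 ] [ 8.08 -7.82 15.93]
short body [ 0.4643 -0.1416  0.028 ] [ 8.06 -7.73 17.73]
red [ 0.4322 -0.0888  0.03  ] [  6.93 -13.81  17.53]
blue [ 0.4649 -0.2095  0.03  ] [ 5.71 -1.36 17.53]
cap [ 0.5299 -0.0973  0.009 ] [15.77 -9.55 19.63]
```

Emit:
{"op": "send_rows", "data": {
  "motion": [
    [1,3.52,0.38,1.6,0],
    [1,3.52,0.38,1.6,0],
    [1,3.52,0.38,1.6,0],
    [1,3.52,0.38,1.6,0],
    [1,3.52,0.38,1.6,0],
    [1,0,0,2.6,0],
    [1,0,0,2.6,0],
    [1,0,0,2.6,0],
    [1,0,0,2.6,0],
    [1,0,0,0.9,0]
  ],
  "newtons": 20
}}

```text
t: 2.25
ee_pos: [0.5861, -0.1988, 0.0097]
eef_rot: [0.984, 0.179, -0.002, -0.001]
contact_force: [0.4, -0.5, -1.2]
gripper_width: 1.0
```

Emit:
{"op": "send_rows", "data": {
  "motion": [
    [1,0,0,0,0],
    [-1,0,0,0,0],
    [-1,0,0,0,0],
    [-1,0,0,0,0],
    [-1,0,0,0,0],
    [-1,0,0,0,0],
    [-1,0,0,0,0],
    [-1,0,0,0,0],
    [-1,0,0,0,0],
    [-1,0,0,0,0]
  ]
}}

```text
t: 3.25
ee_pos: [0.588, -0.1976, 0.0125]
eef_rot: [0.984, 0.18, -0.0, -0.0]
contact_force: [-1.2, 0.6, 0.5]
gripper_width: 0.398
```

```bash
python3 - <<'E'
from h import *
s=r.observe(); print(s)
im,K,C=cam("wrist")
cv2.imwrite("pics/w2.png",im[:,:,::-1])
E
```

```text
{'t': 3.25, 'joints': array([-3.83227821e-01,  6.64546708e-01,  1.46536745e+00,  3.25252471e-05,
        1.01176578e+00,  8.25695936e-01]), 'qd': array([-5.46315210e-05,  1.17215838e-03, -2.89020050e-04,  2.39026600e-04,
        5.62826505e-04,  2.38677831e-05]), 'joint_torque': array([-2.65852874e-01, -6.68038058e+01, -2.99001449e+01, -4.46588674e-02,
       -1.98517386e-01, -9.88850574e-03]), 'ee_pos': array([ 0.58801261, -0.1975928 ,  0.01245057]), 'eef_rot': array([ 9.83677190e-01,  1.79942168e-01, -2.95104499e-05, -3.49879884e-05]), 'contact_force': array([-1.23215194,  0.57460158,  0.45657386]), 'wrist_torque': array([ 0.07265363,  0.10871403, -0.00832821]), 'gripper_width': 0.3983149303039581}
```

View pics/w2.png

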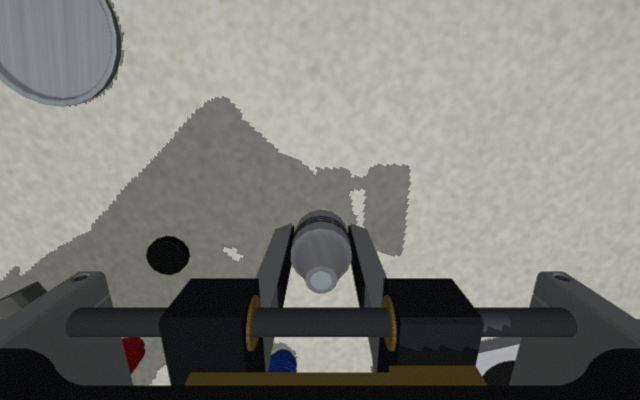

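Gripped at 37.4 mm opening, matching the 38 mm body. Now lifting and carrying it to the larger well.

Emit:
{"op": "send_rows", "data": {
  "motion": [
    [-1,0,0,-0.5,0],
    [-1,0,0,-1.5,0],
    [-1,0,0,-2,0],
    [-1,0,0,-2,0],
    [-1,0,0,-2,0],
    [-1,-3.15,1.86,0,0],
    [-1,-3.15,1.86,0,0],
    [-1,-3.15,1.86,0,0],
    [-1,-3.15,1.86,0,0],
    [-1,-3.15,1.86,0,0]
  ]
}}

```text
t: 4.3
ee_pos: [0.4728, -0.3416, 0.0938]
eef_rot: [0.984, 0.18, 0.0, 0.0]
contact_force: [0.6, 0.3, -1.0]
gripper_width: 0.398
```

Emit:
{"op": "send_rows", "data": {
  "motion": [
    [-1,0,0,0,0],
    [-1,0,0,0,0],
    [-1,0,0,1,0],
    [-1,0,0,1,0],
    [-1,0,0,1,0],
    [-1,0,0,1,0],
    [-1,0,0,0,0],
    [-1,0,0,0,0],
    [-1,0,0,0,0],
    [-1,0,0,0,0]
  ]
}}

```text
t: 5.3
ee_pos: [0.4738, -0.3406, 0.0529]
eef_rot: [0.984, 0.18, 0.0, 0.0]
contact_force: [-0.2, -0.2, -1.3]
gripper_width: 0.393
```

```bash
python3 - <<'E'
from h import *
s=r.observe(); print(s["ee_pos"],s["gripper_width"],tool([.4737,-.3402,.0185]))
im,K,C=cam("wrist")
cv2.imwrite("pics/w3.png",im[:,:,::-1])
E
```

```text
[ 0.47381263 -0.3405537   0.05289585] 0.3933813865630652 [ 6.24134143e-04 -3.92789280e-02  3.43956094e+00]
```

View pics/w3.png

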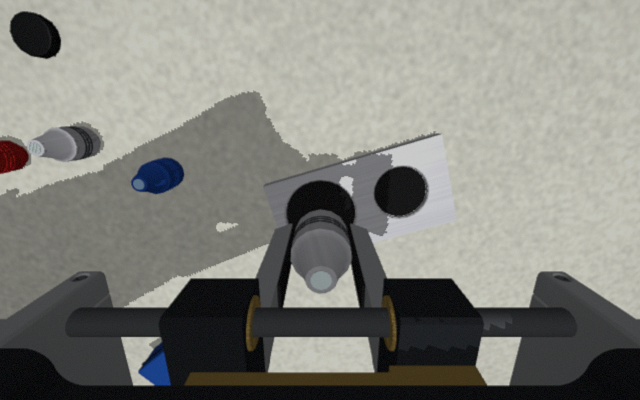

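Emit:
{"op": "send_rows", "data": {
  "motion": [
    [-1,0,0,0.8,0],
    [-1,0,0,0.8,0],
    [-1,0,0,0.8,0],
    [-1,0,0,0.5,0],
    [-1,0,0,0.2,0],
    [-1,0,0,0.1,0],
    [-1,0,0,0.1,0],
    [-1,0,0,0.1,0],
    [-1,0,0,0,0],
    [-1,0,0,0,0]
  ]
}}

```text
t: 6.35
ee_pos: [0.4737, -0.3404, 0.0186]
eef_rot: [0.984, 0.18, 0.0, 0.0]
contact_force: [-0.6, 0.4, -2.8]
gripper_width: 0.397
```

Emit:
{"op": "send_rows", "data": {
  "motion": [
    [-1,0,0,0.05,0],
    [-1,0,0,0.05,0],
    [-1,0,0,0.05,0],
    [-1,0,0,0,0],
    [-1,0,0,0,0],
    [-1,0,0,0,0],
    [-1,0,0,0,0],
    [-1,0,0,0,0],
    [-1,0,0,0,0],
    [-1,0,0,0,0]
  ]
}}

```text
t: 7.35
ee_pos: [0.4738, -0.3405, 0.0184]
eef_rot: [0.984, 0.18, 0.0, 0.0]
contact_force: [-6.5, 4.9, 14.9]
gripper_width: 0.4
```

Emit:
{"op": "send_rows", "data": {
  "motion": [
    [-1,0,0,-0.08,0],
    [-1,0,0,0,0],
    [0.3,0,0,0,0],
    [0.3,0,0,0,0],
    [0.3,0,0,0,0],
    [0.3,0,0,-1,0],
    [0.3,0,0,-2,0],
    [0.3,0,0,-3,0],
    [0.3,0,0,-3,0],
    [0.3,0,0,-3,0]
  ]
}}

```text
t: 8.35
ee_pos: [0.4736, -0.3404, 0.1397]
eef_rot: [0.984, 0.18, 0.0, 0.0]
contact_force: [-0.6, -0.5, -0.0]
gripper_width: 0.65
```

```bash
python3 - <<'E'
from h import *
s=r.observe(); print(s["ee_pos"],s["gripper_width"],tool([.4643,-.1412,.008]),tool([.4649,-.2095,.1]))
im,K,C=cam("wrist")
cv2.imwrite("pics/w4.png",im[:,:,::-1])
E
```

```text
[ 0.47357169 -0.34035573  0.13971059] 0.6501263316882062 [  6.17820232 -18.96079393  13.1637616 ] [  3.81929099 -12.54735414   3.96616259]
```

View pics/w4.png

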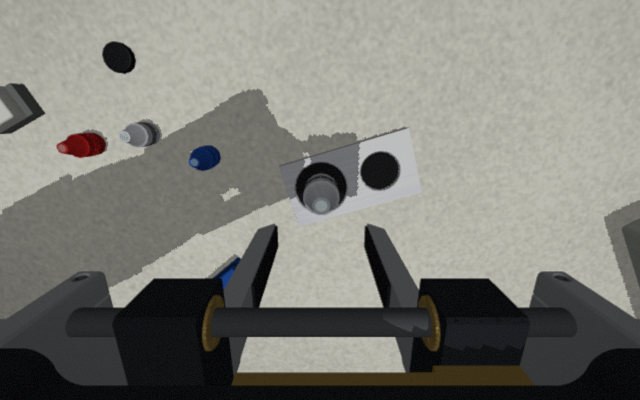

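The long objective stands in its well, seen at (321,195). Next is the short one. I'll rotate the jaws so they clear the red and blue decoys.

Emit:
{"op": "send_rows", "data": {
  "motion": [
    [0.3,1.24,-3.79,0,0],
    [0.3,1.24,-3.79,0,0],
    [0.3,1.24,-3.79,0,0],
    [0.3,1.23,-3.79,0,0],
    [0.3,1.23,-3.79,0,0],
    [0.3,0,0,0,-8.5],
    [0.3,0,0,0,-8.5],
    [0.3,0,0,0,-8.5],
    [0.3,0,0,0,-8.5],
    [0.3,0,0,0,-8.5]
  ]
}}

```text
t: 9.4
ee_pos: [0.4645, -0.1412, 0.1383]
eef_rot: [0.85, 0.527, 0.0, 0.0]
contact_force: [0.0, 0.3, -0.5]
gripper_width: 0.647
```

Emit:
{"op": "send_rows", "data": {
  "motion": [
    [0.3,0,0,0,-8.5],
    [0.3,0,0,0,-8.5],
    [0.3,0,0,1.5,0],
    [0.3,0,0,1.5,0],
    [0.3,0,0,1.5,0],
    [0.3,0,0,1.5,0],
    [0.3,0,0,0,0],
    [0.3,0,0,0,0],
    [0.3,0,0,0,0],
    [0.3,0,0,0,0]
  ]
}}

```text
t: 10.4
ee_pos: [0.4648, -0.1414, 0.0786]
eef_rot: [0.765, 0.644, 0.0, 0.001]
contact_force: [0.7, -0.1, 0.3]
gripper_width: 0.652
```

```bash
python3 - <<'E'
from h import *
s=r.observe(); print(s["ee_pos"],s["eef_rot"],s["joints"],s["gripper_width"],tool([.4643,-.1412,.008]))
im,K,C=cam("wrist")
cv2.imwrite("pics/w5.png",im[:,:,::-1])
E
```

```text
[ 0.46475036 -0.14140501  0.07859258] [7.64752606e-01 6.44323665e-01 3.42943906e-04 5.90678299e-04] [-3.70793789e-01  3.09951781e-01  1.83095655e+00  4.24878917e-05
  9.99318757e-01 -2.00297950e-01] 0.6515928444167634 [ 0.01423174 -0.05735877  7.05918368]
```

View pics/w5.png

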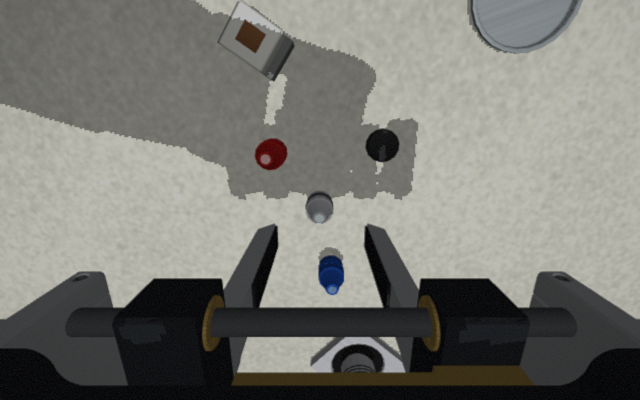

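Emit:
{"op": "send_rows", "data": {
  "motion": [
    [0.3,0,0,1.5,0],
    [0.3,0,0,1.5,0],
    [0.3,0,0,1.5,0],
    [0.3,0,0,1.2,0],
    [0.3,0,0,0.8,0],
    [0.3,0,0,0.5,0],
    [0.3,0,0,0.22,0],
    [0.3,0,0,0,0],
    [0.3,0,0,0,0],
    [0.3,0,0,0,0]
  ],
  "newtons": 15
}}

```text
t: 11.45
ee_pos: [0.4646, -0.1413, 0.0059]
eef_rot: [0.765, 0.644, 0.0, 0.0]
contact_force: [-0.0, 0.2, 0.4]
gripper_width: 0.647
```

Emit:
{"op": "send_rows", "data": {
  "motion": [
    [-1,0,0,0,0],
    [-1,0,0,0,0],
    [-1,0,0,0,0],
    [-1,0,0,0,0],
    [-1,0,0,0,0],
    [-1,0,0,0,0],
    [-1,0,0,0,0],
    [-1,0,0,0,0],
    [-1,0,0,0,0],
    [-1,0,0,0,0]
  ]
}}

```text
t: 12.45
ee_pos: [0.4643, -0.1413, 0.0056]
eef_rot: [0.765, 0.644, -0.0, -0.0]
contact_force: [-0.9, -0.2, 0.1]
gripper_width: 0.263
```

```bash
python3 - <<'E'
from h import *
s=r.observe(); print(s["ee_pos"],s["gripper_width"]*94,tool([.5159,-.3956,.012]))
E
```

```text
[ 0.46432962 -0.1412692   0.00555466] 24.768218884777056 [-24.18908637   9.39808832  -0.64502199]
```

Emit:
{"op": "send_rows", "data": {
  "motion": [
    [-1,0,0,-0.5,0],
    [-1,0,0,-1.5,0],
    [-1,0,0,-2,0],
    [-1,0,0,-2.5,0],
    [-1,0,0,-2.5,0],
    [-1,-4.03,1.57,0,0],
    [-1,-4.03,1.57,0,0],
    [-1,-4.03,1.57,0,0],
    [-1,-4.03,1.57,0,0],
    [-1,-4.03,1.57,0,0]
  ]
}}

```text
t: 13.45
ee_pos: [0.5076, -0.3549, 0.0958]
eef_rot: [0.765, 0.644, 0.0, 0.0]
contact_force: [-0.2, 0.6, -0.5]
gripper_width: 0.261
```

Emit:
{"op": "send_rows", "data": {
  "motion": [
    [-1,-4.03,1.57,0,0],
    [-1,0,0,0,0],
    [-1,0,0,0,0],
    [-1,0,0,1.2,0],
    [-1,0,0,1.2,0],
    [-1,0,0,1.2,0],
    [-1,0,0,0.9,0],
    [-1,0,0,0,0],
    [-1,0,0,0,0],
    [-1,0,0,0,0]
  ]
}}

```text
t: 14.45
ee_pos: [0.5164, -0.3957, 0.0511]
eef_rot: [0.765, 0.644, 0.0, 0.0]
contact_force: [-0.4, 0.1, -1.3]
gripper_width: 0.258
```

```bash
python3 - <<'E'
from h import *
s=r.observe(); print(s["ee_pos"],s["gripper_width"]*94,tool([.5159,-.3956,.0116]))
im,K,C=cam("wrist")
cv2.imwrite("pics/w6.png",im[:,:,::-1])
E
```

```text
[ 0.5164386  -0.39573585  0.0511379 ] 24.262960452160556 [ 0.0061961  -0.05872627  3.95373888]
```

View pics/w6.png

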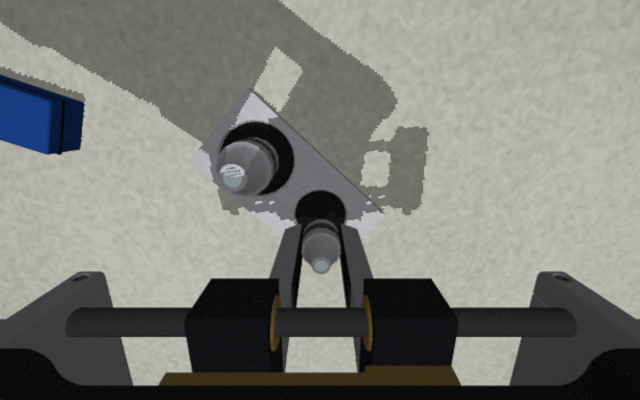

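Emit:
{"op": "send_rows", "data": {
  "motion": [
    [-1,0,0,1,0],
    [-1,0,0,1,0],
    [-1,0,0,1,0],
    [-1,0,0,0.5,0],
    [-1,0,0,0.2,0],
    [-1,0,0,0.1,0],
    [-1,0,0,0.1,0],
    [-1,0,0,0.07,0],
    [-1,0,0,0,0],
    [-1,0,0,0,0]
  ]
}}

```text
t: 15.5
ee_pos: [0.5164, -0.3957, 0.0116]
eef_rot: [0.765, 0.644, 0.0, 0.0]
contact_force: [-2.0, 1.0, 5.4]
gripper_width: 0.26
```

Emit:
{"op": "send_rows", "data": {
  "motion": [
    [0,0,0,0,0],
    [0,0,0,0,0],
    [0,0,0,0,0],
    [0,0,0,0,0],
    [0,0,0,-1,0],
    [0,0,0,-2,0],
    [0,0,0,-3,0],
    [0,0,0,-3,0],
    [0,0,0,-3,0],
    [0,0,0,-2,0]
  ]
}}

```text
t: 16.5
ee_pos: [0.5166, -0.3959, 0.1542]
eef_rot: [0.765, 0.644, 0.0, 0.002]
contact_force: [1.2, 0.5, -0.0]
gripper_width: 0.502
```

```bash
python3 - <<'E'
from h import *
s=r.observe(); print(s["ee_pos"],s["gripper_width"]*94,tool([.33,0.10,.2]))
im,K,C=cam("wrist")
cv2.imwrite("pics/w7.png",im[:,:,::-1])
E
```

```text
[ 0.51656751 -0.39586773  0.15420429] 47.20965116092519 [ 45.69519798 -26.78716103  -4.72141891]
```

View pics/w7.png

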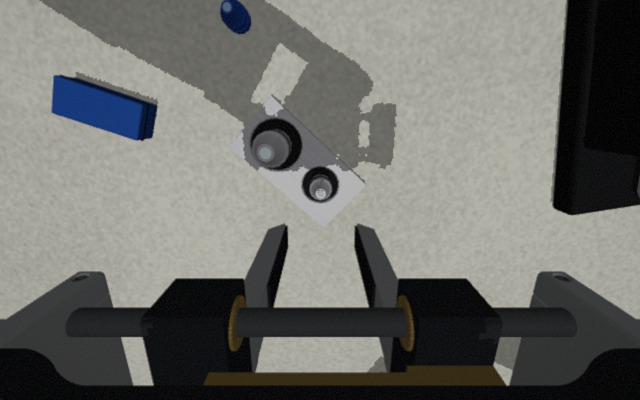

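Emit:
{"op": "send_rows", "data": {
  "motion": [
    [0,4.4,-1.35,-0.6,0],
    [0,4.4,-1.35,-0.6,0],
    [0,4.4,-1.35,-0.6,0],
    [0,4.4,-1.35,-0.6,0],
    [0,4.4,-1.35,-0.6,0],
    [0,4.4,-1.35,-0.6,0],
    [0,4.4,-1.35,-0.6,0],
    [0,4.4,-1.35,-0.6,0],
    [0,0,0,0,0],
    [0,0,0,0,0]
  ]
}}

```text
t: 17.55
ee_pos: [0.4695, -0.0297, 0.1991]
eef_rot: [0.764, 0.645, 0.0, 0.0]
contact_force: [-0.1, -0.3, 0.5]
gripper_width: 0.502
```

Emit:
{"op": "send_rows", "data": {
  "motion": [
    [0,0,0,0,0],
    [0,0,0,0,0],
    [0,0,0,0,0],
    [0,0,0,0,0],
    [0,0,0,0,0],
    [0,0,0,0,0],
    [0,0,0,0,0],
    [0,0,0,0,0],
    [0,0,0,0,0],
    [0,0,0,0,0]
  ]
}}

```text
t: 18.55
ee_pos: [0.4695, -0.0303, 0.1989]
eef_rot: [0.765, 0.644, -0.0, 0.0]
contact_force: [-0.6, 0.4, 0.1]
gripper_width: 0.497
```

```bash
python3 - <<'E'
from h import *
s=r.observe(); print(s["ee_pos"],s["eef_rot"])
im,K,C=cam("wrist")
cv2.imwrite("pics/w8.png",im[:,:,::-1]); np.savez("w8.npz",im=im,K=K,C=C)
E
```

```text
[ 0.46946574 -0.03030855  0.19885376] [ 7.64731002e-01  6.44349668e-01 -3.82864132e-06  1.22394446e-05]
```

View pics/w8.png

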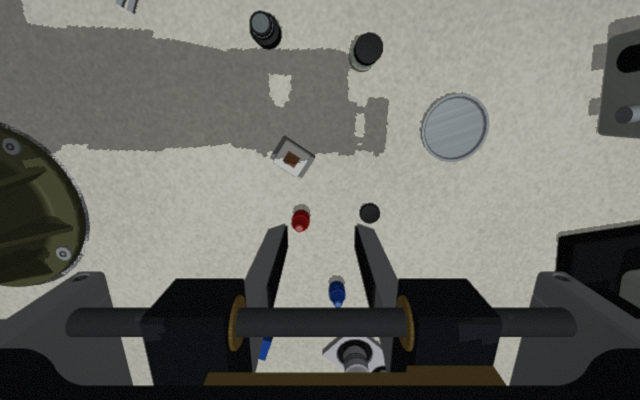

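The image shows the large block at (293,157), dish (455,127), eyepiece (265,28) and bottle (367,48). I'll zoom in on the block.

```bash
python3 - <<'E'
from h import *
d=np.load("w8.npz"); im=d["im"]
a=cv2.resize(im[130:185,265:325],None,fx=8,fy=8,interpolation=cv2.INTER_CUBIC)
cv2.imwrite("pics/c3.png",a[:,:,::-1])
a=cv2.resize(im[85:170,410:500],None,fx=6,fy=6,interpolation=cv2.INTER_CUBIC)
cv2.imwrite("pics/c4.png",a[:,:,::-1])
E
```

```text
(no output)
```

View pics/c3.png

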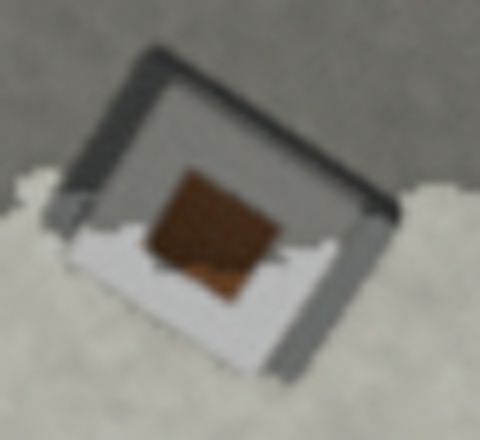

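View pics/c4.png

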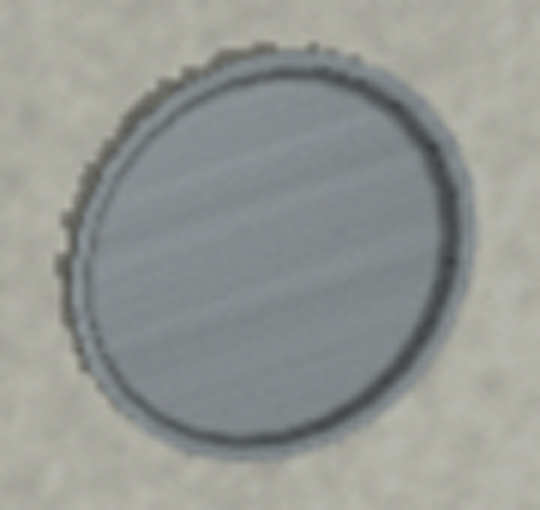

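```bash
python3 - <<'E'
from h import *
d=np.load("w8.npz"); im,K,C=d["im"],d["K"],d["C"]
q=[(172,82),(372,208),(262,376),(68,258)]
P=np.array([onz(K,C,265+x/8-.44,130+y/8-.44,.030) for x,y in q]); c=P.mean(0); print(P.round(4),c)
for i in range(4): e=P[(i+1)%4]-P[i]; print(np.linalg.norm(e).round(4),np.degrees(np.arctan2(e[1],e[0])).round(1))
# base corners z=.015
q=[(155,48),(398,215),(290,382)]
B=np.array([onz(K,C,265+x/8-.44,130+y/8-.44,.015) for x,y in q]); print(B.round(4),(B[0]+B[2])/2)
for i in range(2): e=B[i+1]-B[i]; print(np.linalg.norm(e).round(4),np.degrees(np.arctan2(e[1],e[0])).round(1))
g=[(72,270),(473,225),(272,50),(260,460)]
D=np.array([onz(K,C,410+x/6-.42,85+y/6-.42,.009) for x,y in g]); print("dish",D.round(4),(D[0]+D[1])/2,(D[2]+D[3])/2)
# speck
print(onz(K,C,265+212/8,130+235/8,.03))
s=r.observe();Rm=R.from_quat(s["eef_rot"]).as_matrix();print(np.degrees(np.arctan2(Rm[1,:2],Rm[0,:2])), tool(np.append(c[:2],.008)))
E
```

```text
[[ 0.436   0.0266  0.03  ]
 [ 0.4631  0.0021  0.03  ]
 [ 0.4407 -0.0216  0.03  ]
 [ 0.4141  0.0025  0.03  ]] [0.43846581 0.00240726 0.03      ]
0.0365 -42.2
0.0325 -133.4
0.0359 137.9
0.0326 47.7
[[ 0.4324  0.0313  0.015 ]
 [ 0.4662 -0.0019  0.015 ]
 [ 0.4433 -0.0265  0.015 ]] [0.43782304 0.00238369 0.015     ]
0.0474 -44.5
0.0336 -132.9
dish [[ 0.6098  0.0078  0.009 ]
 [ 0.6956  0.0025  0.009 ]
 [ 0.6541  0.0457  0.009 ]
 [ 0.6485 -0.0411  0.009 ]] [0.65269032 0.00517122 0.009     ] [0.65131228 0.00231963 0.009     ]
[0.43777868 0.00154552 0.03      ]
[80.2336785  -9.76632145] [ 2.69573278 -3.60780112 19.0852409 ]
```

Emit:
{"op": "send_rows", "data": {
  "motion": [
    [0.4,1.35,-1.8,0,0],
    [0.4,1.35,-1.8,0,0],
    [0.4,0,0,1.2,-8.1],
    [0.4,0,0,1.2,-8.1],
    [0.4,0,0,1.2,-8.1],
    [0.4,0,0,1.2,-8.1],
    [0.4,0,0,1.2,-8.1],
    [0.4,0,0,1.2,-8.1],
    [0.4,0,0,1.2,-8.1],
    [0.4,0,0,1,0]
  ]
}}

```text
t: 19.6
ee_pos: [0.4385, 0.0024, 0.1042]
eef_rot: [0.366, 0.931, -0.0, -0.0]
contact_force: [0.0, 0.5, -0.3]
gripper_width: 0.695
```

Emit:
{"op": "send_rows", "data": {
  "motion": [
    [0.4,0,0,1.5,0],
    [0.4,0,0,1.5,0],
    [0.4,0,0,1.5,0],
    [0.4,0,0,0.5,0],
    [0.4,0,0,0,0],
    [0.4,0,0,0,0],
    [0.4,0,0,0,0],
    [0.4,0,0,0,0],
    [0.4,0,0,0,0],
    [0.4,0,0,0,0]
  ]
}}

```text
t: 20.6
ee_pos: [0.4387, 0.0024, 0.055]
eef_rot: [0.367, 0.93, 0.0, 0.0]
contact_force: [-0.5, 0.3, -1.1]
gripper_width: 0.702
```

```bash
python3 - <<'E'
from h import *
s=r.observe(); print(s["ee_pos"],s["gripper_width"]*94,tool([.4382,.0024,.005]))
Rm=R.from_quat(s["eef_rot"]).as_matrix();print(np.degrees(np.arctan2(Rm[1,:2],Rm[0,:2])))
im,K,C=cam("wrist")
cv2.imwrite("pics/w9.png",im[:,:,::-1])
E
```

```text
[0.43866222 0.00238294 0.05502803] 65.97716261354863 [ 0.03618827 -0.03139391  5.00278779]
[136.92317486  46.92317795]
```

View pics/w9.png

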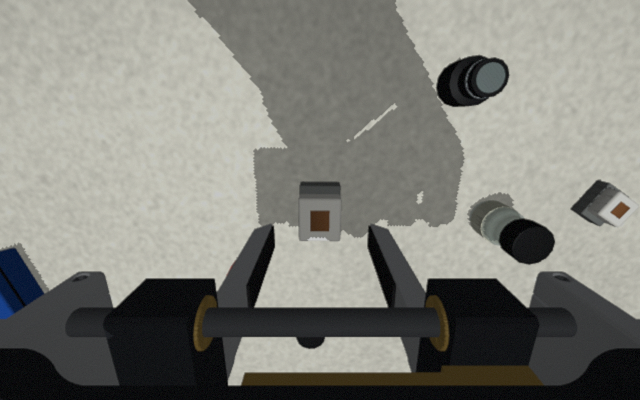

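Block is aligned and centred between the jaws at (320,210). I'll go down and grip.

Emit:
{"op": "send_rows", "data": {
  "motion": [
    [0.4,0,0,1.5,0],
    [0.4,0,0,1.5,0],
    [0.4,0,0,1.2,0],
    [0.4,0,0,0.6,0],
    [0.4,0,0,0.2,0],
    [0.4,0,0,0,0],
    [0.4,0,0,0,0],
    [-1,0,0,0,0],
    [-1,0,0,0,0],
    [-1,0,0,0,0]
  ],
  "newtons": 15
}}

```text
t: 21.65
ee_pos: [0.4387, 0.0024, 0.005]
eef_rot: [0.367, 0.93, 0.0, 0.0]
contact_force: [-0.2, 0.0, 0.3]
gripper_width: 0.482
```

Emit:
{"op": "send_rows", "data": {
  "motion": [
    [-1,0,0,0,0],
    [-1,0,0,0,0],
    [-1,0,0,0,0],
    [-1,0,0,0,0],
    [-1,0,0,0,0],
    [-1,0,0,-0.5,0],
    [-1,0,0,-1.5,0],
    [-1,0,0,-2.5,0],
    [-1,0,0,-3,0],
    [-1,0,0,-4,0]
  ]
}}

```text
t: 22.65
ee_pos: [0.4377, 0.0025, 0.1204]
eef_rot: [0.367, 0.93, -0.0, -0.001]
contact_force: [-0.2, -0.1, -0.9]
gripper_width: 0.359
```

```bash
python3 - <<'E'
from h import *
s=r.observe(); print(s["ee_pos"],s["gripper_width"]*94,s["joints"],tool([.487,.27,.2]))
im,K,C=cam("wrist")
cv2.imwrite("pics/w10.png",im[:,:,::-1])
E
```

```text
[0.43765725 0.00246726 0.12036339] 33.73551158036139 [-7.81059107e-02  1.49436247e-01  1.91932102e+00  3.61674940e-05
  1.07521611e+00 -8.97168197e-01] [14.68084505 22.90118305 -7.96951971]
```

View pics/w10.png

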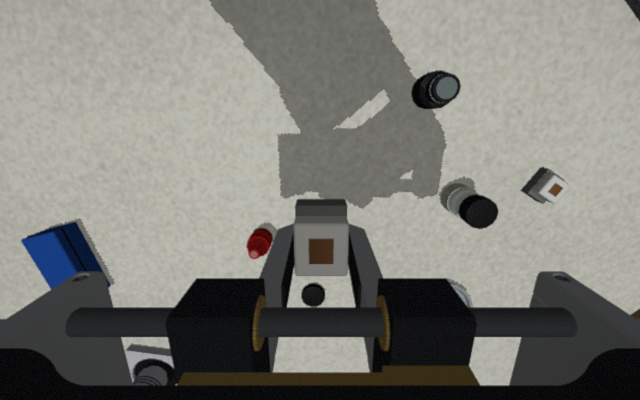

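Emit:
{"op": "send_rows", "data": {
  "motion": [
    [-1,2.45,3.82,-1.4,0],
    [-1,2.45,3.82,-1.4,0],
    [-1,2.45,3.82,-1.4,0],
    [-1,2.45,3.82,-1.4,0],
    [-1,2.45,3.82,-1.4,0],
    [-1,2.45,3.82,-1.4,0],
    [-1,0,0,0,8],
    [-1,0,0,0,8],
    [-1,0,0,0,8],
    [-1,0,0,0,8]
  ]
}}

```text
t: 23.7
ee_pos: [0.4875, 0.2703, 0.2037]
eef_rot: [0.611, 0.791, -0.0, -0.0]
contact_force: [0.1, 0.2, -0.1]
gripper_width: 0.36
```

Emit:
{"op": "send_rows", "data": {
  "motion": [
    [-1,0,0,0,8],
    [-1,0,0,0,7],
    [-1,0,0,0,0],
    [-1,0,0,0,0],
    [-1,0,0,0,0],
    [-1,0,0,0,0],
    [-1,0,0,0,0],
    [-1,0,0,0,0],
    [-1,0,0,0,0],
    [-1,0,0,0,0]
  ]
}}

```text
t: 24.7
ee_pos: [0.4877, 0.2702, 0.2038]
eef_rot: [0.707, 0.707, -0.0, -0.0]
contact_force: [-0.4, 0.0, -1.6]
gripper_width: 0.36
```

```bash
python3 - <<'E'
from h import *
s=r.observe(); print(s["ee_pos"],s["gripper_width"]*94,s["joints"])
im,K,C=cam("wrist")
cv2.imwrite("pics/w11.png",im[:,:,::-1]); np.savez("w11.npz",im=im,K=K,C=C)
E
```

```text
[0.48769296 0.2702069  0.20383067] 33.83143216949381 [4.40252659e-01 3.18021858e-01 1.50117239e+00 7.24244558e-06
 1.32243568e+00 4.41280832e-01]
```

View pics/w11.png

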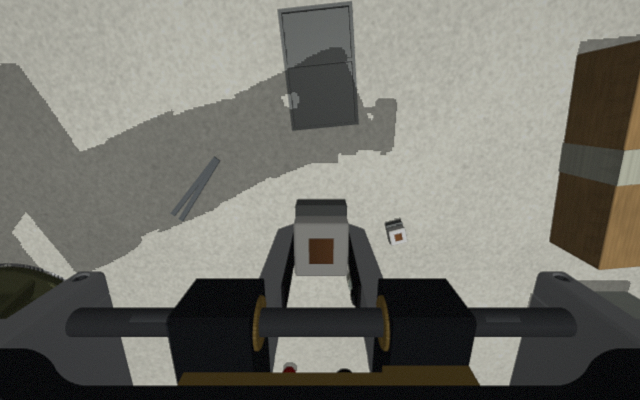

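```bash
python3 - <<'E'
from h import *
d=np.load("w11.npz"); im=d["im"]
a=cv2.resize(im[0:136,265:370],None,fx=4.4,fy=4.4,interpolation=cv2.INTER_CUBIC)
a=cv2.convertScaleAbs(a,alpha=1.6)
cv2.imwrite("pics/c5.png",a[:,:,::-1])
E
```

```text
(no output)
```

View pics/c5.png

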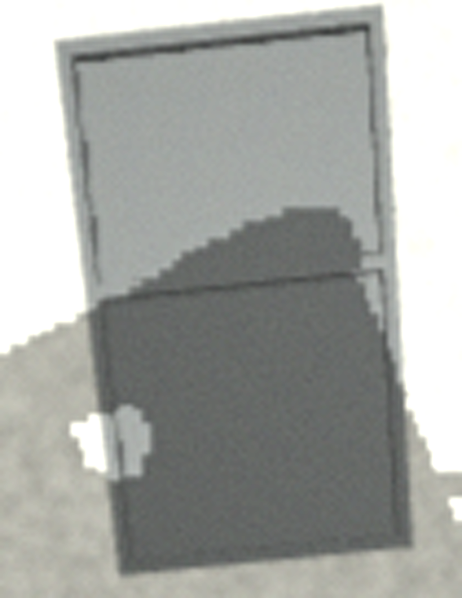

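```bash
python3 - <<'E'
from h import *
d=np.load("w11.npz"); im,K,C=d["im"],d["K"],d["C"]
f=lambda x,y,z=.01: onz(K,C,265+x/4.4-.39,y/4.4-.39,z)
P=np.array([f(57,42),f(383,7),f(411,545),f(121,575)]); c=P.mean(0); print(P.round(4),c)
for i in range(4): e=P[(i+1)%4]-P[i]; print(np.linalg.norm(e).round(4),np.degrees(np.arctan2(e[1],e[0])).round(1))
xd=(P[0]+P[1]-P[2]-P[3]); xd/=np.linalg.norm(xd); print("xdir deg",np.degrees(np.arctan2(xd[1],xd[0])))
a=f(97,292);b=f(385,262); print("divider x",(a-c)@xd,(b-c)@xd)
L=c-.030*xd; S=c+.038*xd; print("large bay",L,"small",S)
# second view: top
s=r.observe();Rm=R.from_quat(s["eef_rot"]).as_matrix();print(np.degrees(np.arctan2(Rm[1,:2],Rm[0,:2])))
print(tool(np.append(L[:2],.009)))
E
```

```text
[[0.4378 0.4694 0.01  ]
 [0.5245 0.4773 0.01  ]
 [0.5369 0.3391 0.01  ]
 [0.4504 0.3306 0.01  ]] [0.48739864 0.40409502 0.01      ]
0.0871 5.2
0.1387 -84.9
0.0869 -174.4
0.1394 95.2
xdir deg 95.17463421208802
divider x 0.007863724766310148 0.00805518512053698
large bay [0.49010439 0.37421728 0.01      ] small [0.48397135 0.44194014 0.01      ]
[ 8.99364277e+01 -6.35723431e-02]
[10.4018013   0.22886517 19.4835801 ]
```

Emit:
{"op": "send_rows", "data": {
  "motion": [
    [-1,2.6,0.05,1.5,0],
    [-1,2.6,0.06,1.5,0],
    [-1,2.6,0.06,1.5,0],
    [-1,2.6,0.06,1.5,0],
    [-1,0,0,2.2,-5.2],
    [-1,0,0,2.2,0],
    [-1,0,0,2.2,0],
    [-1,0,0,1.8,0],
    [-1,0,0,1,0],
    [-1,0,0,0,0]
  ]
}}

```text
t: 25.75
ee_pos: [0.4897, 0.3738, 0.0487]
eef_rot: [0.675, 0.738, -0.001, -0.0]
contact_force: [-0.6, -0.2, -0.4]
gripper_width: 0.364
```

Emit:
{"op": "send_rows", "data": {
  "motion": [
    [-1,0,0,0,0],
    [-1,0,0,0,0],
    [-1,0,0,0,0],
    [-1,0,0,0,0],
    [-1,0,0,0,0],
    [-1,0,0,0,0],
    [-1,0,0,0,0],
    [-1,0,0,0,0],
    [-1,0,0,0,0],
    [-1,0,0,0,0]
  ]
}}

```text
t: 26.75
ee_pos: [0.4901, 0.3742, 0.0498]
eef_rot: [0.675, 0.738, -0.0, -0.0]
contact_force: [-0.4, -0.3, -1.2]
gripper_width: 0.363
```

```bash
python3 - <<'E'
from h import *
s=r.observe(); print(s["ee_pos"],s["gripper_width"]*94,tool([.4901,.3742,.009]))
im,K,C=cam("wrist")
cv2.imwrite("pics/w12.png",im[:,:,::-1])
E
```

```text
[0.49010749 0.37420206 0.04981544] 34.150702983060185 [-3.18898519e-05 -4.39360138e-04  4.08154421e+00]
```

View pics/w12.png

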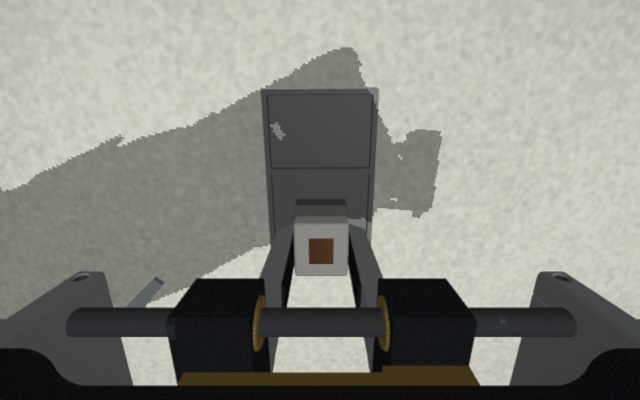

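Emit:
{"op": "send_rows", "data": {
  "motion": [
    [-1,0,0,1,0],
    [-1,0,0,1,0],
    [-1,0,0,1,0],
    [-1,0,0,0.6,0],
    [-1,0,0,0.2,0],
    [-1,0,0,0.1,0],
    [-1,0,0,0.1,0],
    [-1,0,0,0.1,0],
    [-1,0,0,0,0],
    [-1,0,0,0,0]
  ]
}}

```text
t: 27.8
ee_pos: [0.4902, 0.3742, 0.009]
eef_rot: [0.675, 0.738, 0.0, 0.0]
contact_force: [0.1, -0.2, -0.5]
gripper_width: 0.361
```

Emit:
{"op": "send_rows", "data": {
  "motion": [
    [-1,0,0,0.05,0],
    [-1,0,0,0,0],
    [-1,0,0,0,0],
    [0,0,0,0,0],
    [0,0,0,0,0],
    [0,0,0,0,0],
    [0,0,0,-1,0],
    [0,0,0,-2,0],
    [0,0,0,-4,0],
    [0,0,0,-4,0]
  ]
}}

```text
t: 28.8
ee_pos: [0.4899, 0.374, 0.12]
eef_rot: [0.675, 0.738, -0.0, -0.0]
contact_force: [0.0, 0.4, 0.5]
gripper_width: 0.497
```

```bash
python3 - <<'E'
from h import *
s=r.observe(); print(s["ee_pos"],s["gripper_width"]*94,tool([.59,.10,.17]))
im,K,C=cam("wrist")
cv2.imwrite("pics/w13.png",im[:,:,::-1])
E
```

```text
[0.4898506  0.37401021 0.11998543] 46.703542176339035 [-28.18814401   7.52275298  -4.99662337]
```

View pics/w13.png

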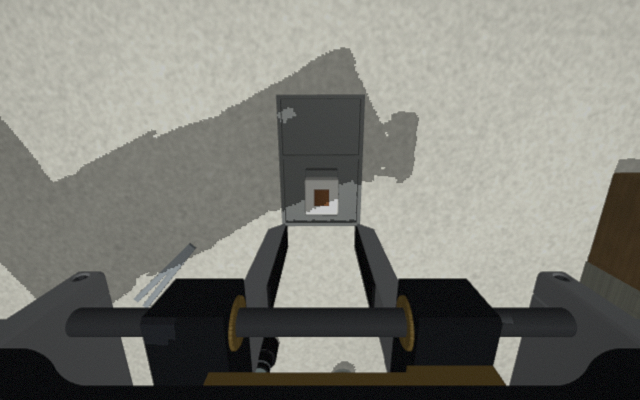

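Emit:
{"op": "send_rows", "data": {
  "motion": [
    [0,-4,1.2,-0.7,0],
    [0,-4,1.2,-0.7,0],
    [0,-4,1.2,-0.7,0],
    [0,-4,1.2,-0.7,0],
    [0,-4,1.2,-0.7,0],
    [0,-4,1.2,-0.7,0],
    [0,-4,1.2,-0.7,0],
    [0,0,0,0,0],
    [0,0,0,0,0],
    [0,0,0,0,0]
  ]
}}

```text
t: 29.85
ee_pos: [0.5985, 0.1036, 0.1674]
eef_rot: [0.674, 0.738, -0.0, -0.0]
contact_force: [0.7, 0.3, -0.2]
gripper_width: 0.501
```

Emit:
{"op": "send_rows", "data": {
  "motion": [
    [0,0,0,0,0],
    [0,0,0,0,0],
    [0,0,0,0,0],
    [0,0,0,0,0],
    [0,0,0,0,0],
    [0,0,0,0,0],
    [0,0,0,0,0],
    [0,0,0,0,0],
    [0,0,0,0,0],
    [0,0,0,0,0]
  ]
}}

```text
t: 30.85
ee_pos: [0.5988, 0.1028, 0.1673]
eef_rot: [0.675, 0.738, 0.0, 0.0]
contact_force: [-0.2, 0.6, -0.2]
gripper_width: 0.501
```

```bash
python3 - <<'E'
from h import *
s=r.observe(); print(s["ee_pos"])
im,K,C=cam("wrist")
cv2.imwrite("pics/w14.png",im[:,:,::-1]); np.savez("w14.npz",im=im,K=K,C=C)
E
```

```text
[0.59883492 0.10282306 0.16734949]
```

View pics/w14.png

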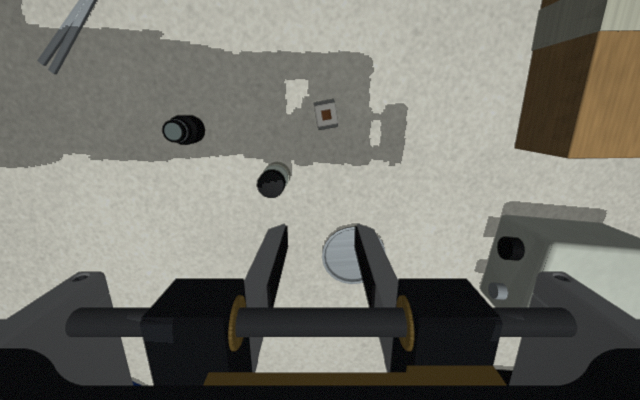

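```bash
python3 - <<'E'
from h import *
d=np.load("w14.npz"); im=d["im"]
a=cv2.resize(im[90:140,300:350],None,fx=10,fy=10,interpolation=cv2.INTER_CUBIC)
b=cv2.resize(im[105:155,155:213],None,fx=8,fy=8,interpolation=cv2.INTER_CUBIC)
cv2.imwrite("pics/c6.png",a[:,:,::-1]); cv2.imwrite("pics/c7.png",b[:,:,::-1])
E
```

```text
(no output)
```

View pics/c6.png

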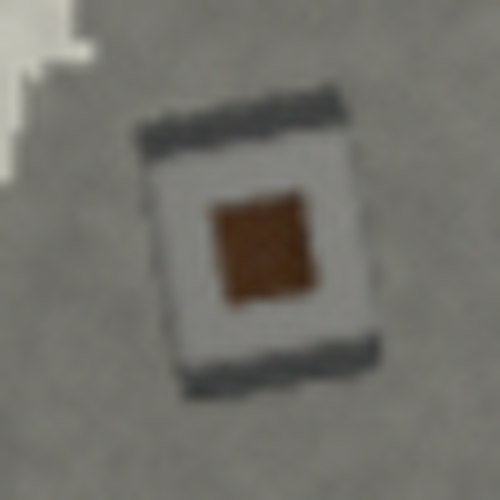

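View pics/c7.png

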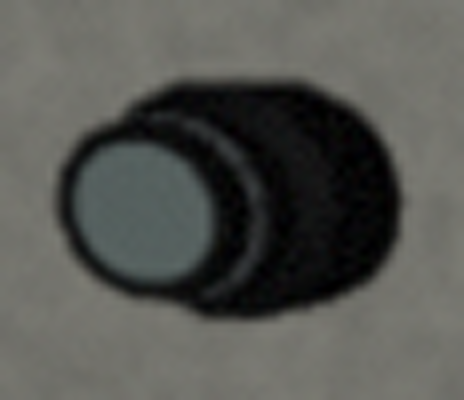

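```bash
python3 - <<'E'
from h import *
d=np.load("w14.npz"); im,K,C=d["im"],d["K"],d["C"]
f=lambda x,y,z: onz(K,C,300+x/10-.45,90+y/10-.45,z)
for z,q in [(.024,[(153,155),(348,126),(378,338),(182,370)]),(.012,[(140,128),(343,90),(381,362),(188,400)])]:
    P=np.array([f(x,y,z) for x,y in q]); print(P.mean(0).round(4))
    for i in range(4): e=P[(i+1)%4]-P[i]; print(np.linalg.norm(e).round(4),np.degrees(np.arctan2(e[1],e[0])).round(1))
print("eye",onz(K,C,155+140/8-.44,105+208/8-.44,.044))
s=r.observe();Rm=R.from_quat(s["eef_rot"]).as_matrix();print(np.degrees(np.arctan2(Rm[1,:2],Rm[0,:2])))
P=P.mean(0);print(tool([P[0],P[1],.005]))
E
```

```text
[0.5979 0.1838 0.024 ]
0.0218 13.1
0.0231 -75.7
0.0225 -165.9
0.0234 102.8
[0.5979 0.1839 0.012 ]
0.0236 15.1
0.0306 -75.8
0.0231 -164.1
0.031 105.2
eye [0.43509069 0.15288672 0.044     ]
[95.12718679  5.12718677]
[ 8.08067477  0.62954888 16.23450312]
```

Emit:
{"op": "send_rows", "data": {
  "motion": [
    [0.2,4.04,0.31,0,0],
    [0.2,4.04,0.32,0,0],
    [0.2,0,0,2.5,-4.6],
    [0.2,0,0,2.5,-4.6],
    [0.2,0,0,2.5,0],
    [0.2,0,0,2.5,0],
    [0.2,0,0,2,0],
    [0.2,0,0,0,0],
    [0.2,0,0,0,0],
    [0.2,0,0,0,0]
  ],
  "newtons": 12
}}

```text
t: 31.9
ee_pos: [0.5986, 0.184, 0.0488]
eef_rot: [0.613, 0.79, 0.001, 0.001]
contact_force: [0.2, 0.5, -0.1]
gripper_width: 0.598
```

```bash
python3 - <<'E'
from h import *
s=r.observe(); print(s["ee_pos"],s["gripper_width"]*94,tool([.5979,.1838,.003]))
Rm=R.from_quat(s["eef_rot"]).as_matrix();print(np.degrees(np.arctan2(Rm[1,:2],Rm[0,:2])))
im,K,C=cam("wrist")
cv2.imwrite("pics/w15.png",im[:,:,::-1])
E
```

```text
[0.59856754 0.18403671 0.04883582] 56.19622658511598 [-0.00637406 -0.07993006  4.58342776]
[104.32893159  14.3289326 ]
```

View pics/w15.png

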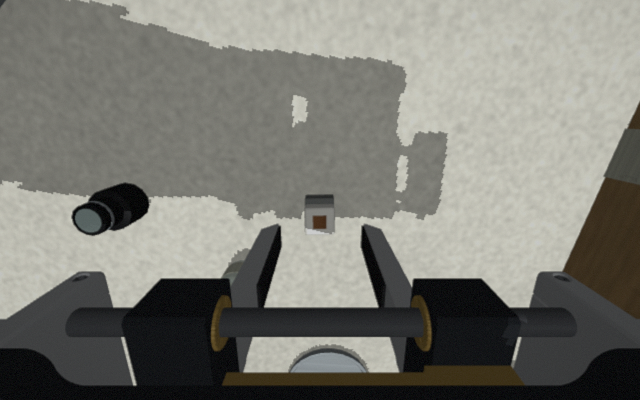

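Emit:
{"op": "send_rows", "data": {
  "motion": [
    [0.2,0,0,1.3,0],
    [0.2,0,0,1.3,0],
    [0.2,0,0,1.1,0],
    [0.2,0,0,0.6,0],
    [0.2,0,0,0.25,0],
    [0.2,0,0,0,0],
    [0.2,0,0,0,0],
    [-1,0,0,0,0],
    [-1,0,0,0,0],
    [-1,0,0,0,0]
  ]
}}

```text
t: 32.95
ee_pos: [0.598, 0.1839, 0.0021]
eef_rot: [0.613, 0.79, 0.0, 0.0]
contact_force: [-0.7, -0.3, 0.7]
gripper_width: 0.38
```

Emit:
{"op": "send_rows", "data": {
  "motion": [
    [-1,0,0,0,0],
    [-1,0,0,0,0],
    [-1,0,0,0,0],
    [-1,0,0,0,0],
    [-1,0,0,-0.5,0],
    [-1,0,0,-1.5,0],
    [-1,0,0,-2.5,0],
    [-1,0,0,-2.5,0],
    [-1,0,0,-2,0],
    [-1,0,0,0,0]
  ]
}}

```text
t: 33.95
ee_pos: [0.5994, 0.1843, 0.096]
eef_rot: [0.613, 0.79, 0.002, 0.002]
contact_force: [0.3, -0.2, -0.8]
gripper_width: 0.258
```

```bash
python3 - <<'E'
from h import *
s=r.observe(); print(s["ee_pos"],s["gripper_width"]*94,tool([.4840,.4419,.007]))
im,K,C=cam("wrist")
cv2.imwrite("pics/w16.png",im[:,:,::-1])
E
```

```text
[0.59935897 0.18426609 0.09598244] 24.221526239341177 [27.817401   -4.85272827  8.86855289]
```

View pics/w16.png

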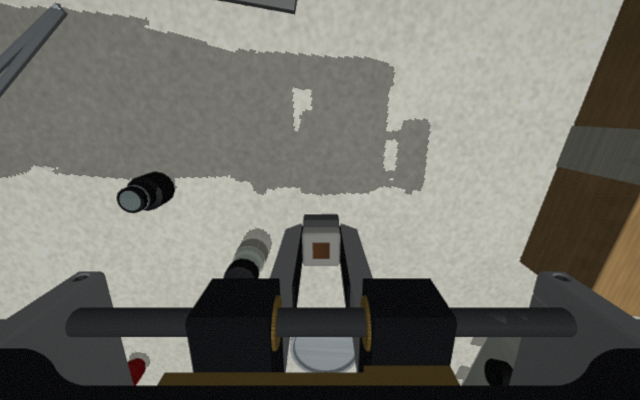

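Emit:
{"op": "send_rows", "data": {
  "motion": [
    [-1,3.97,-0.67,0,0],
    [-1,3.97,-0.67,0,0],
    [-1,3.97,-0.67,0,0],
    [-1,3.97,-0.67,0,0],
    [-1,3.97,-0.67,0,0],
    [-1,3.97,-0.67,0,0],
    [-1,3.97,-0.67,0,0],
    [-1,0,0,0,4.6],
    [-1,0,0,0,4.6],
    [-1,0,0,0,0]
  ]
}}

```text
t: 35.0
ee_pos: [0.4831, 0.4414, 0.0907]
eef_rot: [0.675, 0.738, -0.001, -0.0]
contact_force: [-0.6, 0.2, -0.7]
gripper_width: 0.257
```

Emit:
{"op": "send_rows", "data": {
  "motion": [
    [-1,0,0,1.5,0],
    [-1,0,0,1.5,0],
    [-1,0,0,1,0],
    [-1,0,0,0.5,0],
    [-1,0,0,0,0],
    [-1,0,0,0,0],
    [-1,0,0,0,0],
    [-1,0,0,0,0],
    [-1,0,0,0,0],
    [-1,0,0,0,0]
  ]
}}

```text
t: 36.0
ee_pos: [0.4837, 0.4416, 0.0471]
eef_rot: [0.675, 0.738, 0.0, -0.0]
contact_force: [-0.4, 1.7, -0.3]
gripper_width: 0.25
```

```bash
python3 - <<'E'
from h import *
s=r.observe(); print(s["ee_pos"],s["gripper_width"]*94,tool([.4840,.4419,.007]))
im,K,C=cam("wrist")
cv2.imwrite("pics/w17.png",im[:,:,::-1])
E
```

```text
[0.48371106 0.44157693 0.04705054] 23.51759207063303 [0.02868536 0.0307059  4.00506849]
```

View pics/w17.png

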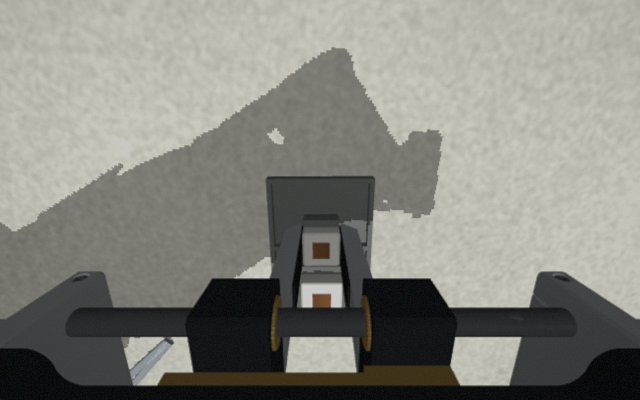

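Emit:
{"op": "send_rows", "data": {
  "motion": [
    [-1,0,0,1,0],
    [-1,0,0,1,0],
    [-1,0,0,1,0],
    [-1,0,0,0.6,0],
    [-1,0,0,0.2,0],
    [-1,0,0,0.1,0],
    [-1,0,0,0.1,0],
    [-1,0,0,0.05,0],
    [-1,0,0,0,0],
    [-1,0,0,0,0]
  ]
}}

```text
t: 37.05
ee_pos: [0.4837, 0.4416, 0.0066]
eef_rot: [0.675, 0.738, 0.0, 0.0]
contact_force: [0.2, 0.4, -0.1]
gripper_width: 0.253
```

Emit:
{"op": "send_rows", "data": {
  "motion": [
    [-1,0,0,0.05,0],
    [-1,0,0,0,0],
    [-0.1,0,0,0,0],
    [-0.1,0,0,0,0],
    [-0.1,0,0,0,0],
    [-0.1,0,0,-1,0],
    [-0.1,0,0,-2,0],
    [-0.1,0,0,-3,0],
    [-0.1,0,0,-3,0],
    [-0.1,0,0,-3,0]
  ]
}}

```text
t: 38.05
ee_pos: [0.4836, 0.4415, 0.1279]
eef_rot: [0.675, 0.738, 0.0, 0.0]
contact_force: [0.2, -0.6, 0.6]
gripper_width: 0.45
```

```bash
python3 - <<'E'
from h import *
s=r.observe(); print(s["ee_pos"],s["gripper_width"]*94,tool([.4351,.1529,.1]),tool([.4351,.06,.14]))
im,K,C=cam("wrist")
cv2.imwrite("pics/w18.png",im[:,:,::-1])
d=np.load("w8.npz"); cv2.imwrite("pics/c8.png",cv2.resize(d["im"][0:60,240:295],None,fx=8,fy=8,interpolation=cv2.INTER_CUBIC)[:,:,::-1])
E
```

```text
[0.48361236 0.44149404 0.12793454] 42.31426567175343 [-28.31069519  -7.41464967   2.78038996] [-37.56214798  -8.24356794  -1.22306051]
```

View pics/w18.png

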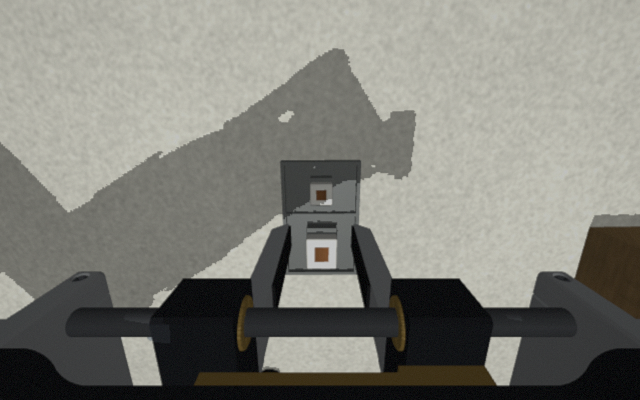

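View pics/c8.png

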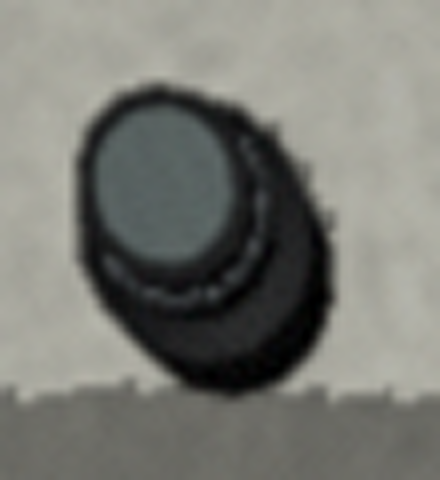

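```bash
python3 - <<'E'
from h import *
d=np.load("w8.npz"); print(onz(d["K"],d["C"],259.9,22.7,.044))
E
```

```text
[0.43583163 0.15264328 0.044     ]
```

Emit:
{"op": "send_rows", "data": {
  "motion": [
    [0.3,-4.04,-1.05,0,0],
    [0.3,-4.04,-1.05,0,0],
    [0.3,-4.04,-1.06,0,0],
    [0.3,-4.05,-1.06,0,0],
    [0.3,-4.05,-1.06,0,0],
    [0.3,-4.05,-1.06,0,0],
    [0.3,-4.05,-1.06,0,0],
    [0.3,0,0,1.5,0],
    [0.3,0,0,1.5,0],
    [0.3,0,0,1,0]
  ]
}}

```text
t: 39.1
ee_pos: [0.4353, 0.1526, 0.0857]
eef_rot: [0.675, 0.738, 0.0, 0.0]
contact_force: [-0.3, -0.5, -0.1]
gripper_width: 0.651
```

Emit:
{"op": "send_rows", "data": {
  "motion": [
    [0.3,0,0,0.5,0],
    [0.3,0,0,0,0],
    [0.3,0,0,0,0],
    [0.3,0,0,0,0],
    [0.3,0,0,0,0],
    [0.3,0,0,0,0],
    [0.3,0,0,0,0],
    [0.3,0,0,0,0],
    [0.3,0,0,0,0],
    [0.3,0,0,0,0]
  ]
}}

```text
t: 40.1
ee_pos: [0.4353, 0.1528, 0.0808]
eef_rot: [0.675, 0.738, -0.0, -0.0]
contact_force: [0.1, 0.0, -0.5]
gripper_width: 0.652
```

```bash
python3 - <<'E'
from h import *
s=r.observe(); print(s["ee_pos"],s["gripper_width"]*94,tool([.4351,.1529,.004]))
im,K,C=cam("wrist")
cv2.imwrite("pics/w19.png",im[:,:,::-1])
E
```

```text
[0.43526257 0.15284029 0.08083367] 61.3227937212756 [ 7.35264217e-03 -1.54992590e-02  7.68336711e+00]
```

View pics/w19.png

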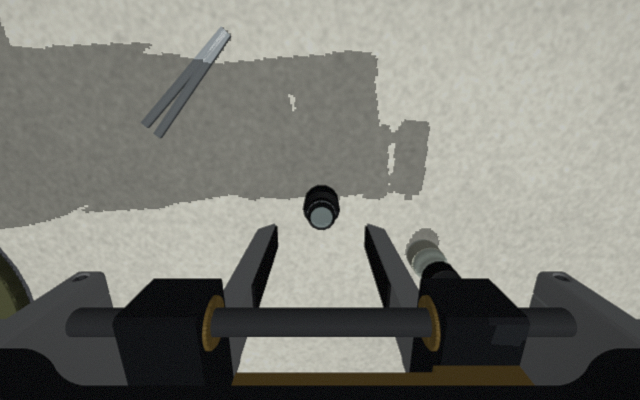

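Emit:
{"op": "send_rows", "data": {
  "motion": [
    [0.3,0,0,1.8,0],
    [0.3,0,0,1.8,0],
    [0.3,0,0,1.8,0],
    [0.3,0,0,1.2,0],
    [0.3,0,0,0.7,0],
    [0.3,0,0,0.28,0],
    [0.3,0,0,0,0],
    [0.3,0,0,0,0],
    [-1,0,0,0,0],
    [-1,0,0,0,0]
  ],
  "newtons": 15
}}

```text
t: 41.15
ee_pos: [0.4355, 0.1529, 0.0054]
eef_rot: [0.675, 0.738, 0.0, 0.0]
contact_force: [-0.5, 1.4, 0.9]
gripper_width: 0.517
```

Emit:
{"op": "send_rows", "data": {
  "motion": [
    [-1,0,0,0,0],
    [-1,0,0,0,0],
    [-1,0,0,0,0],
    [-1,0,0,0,0],
    [-1,0,0,0,0],
    [-1,0,0,-0.5,0],
    [-1,0,0,-1.5,0],
    [-1,0,0,-2.5,0],
    [-1,0,0,-2.5,0],
    [-1,0,0,-2.5,0]
  ]
}}

```text
t: 42.15
ee_pos: [0.435, 0.1528, 0.1012]
eef_rot: [0.675, 0.738, -0.0, -0.0]
contact_force: [0.2, -0.3, -1.2]
gripper_width: 0.356
```

```bash
python3 - <<'E'
from h import *
s=r.observe(); print(s["ee_pos"],s["gripper_width"]*94,tool([.652,.0037,.009]))
im,K,C=cam("wrist")
cv2.imwrite("pics/w20.png",im[:,:,::-1])
E
```

```text
[0.43502918 0.15277498 0.10117756] 33.50056185493025 [-16.78642647  20.28094929   9.21210277]
```

View pics/w20.png

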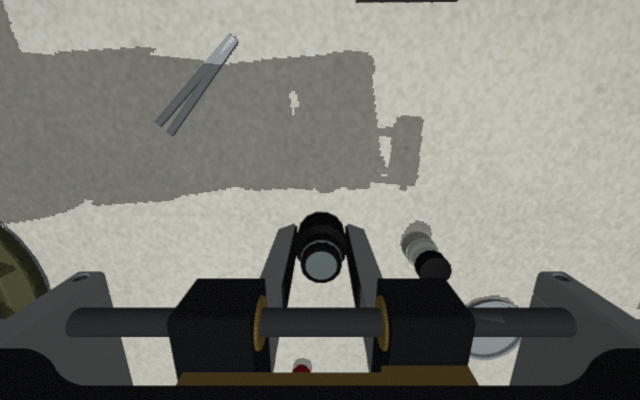

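Emit:
{"op": "send_rows", "data": {
  "motion": [
    [-1,0,0,-2,0],
    [-1,-2.4,2.9,0,0],
    [-1,-2.4,2.9,0,0],
    [-1,-2.4,2.9,0,0],
    [-1,-2.4,2.9,0,0],
    [-1,-2.4,2.9,0,0],
    [-1,-2.4,2.9,0,0],
    [-1,-2.4,2.9,0,0],
    [-1,0,0,0,0],
    [-1,0,0,0,0]
  ]
}}

```text
t: 43.2
ee_pos: [0.6522, 0.0034, 0.1191]
eef_rot: [0.675, 0.738, -0.0, -0.001]
contact_force: [-0.2, -0.1, -0.7]
gripper_width: 0.355
```

Emit:
{"op": "send_rows", "data": {
  "motion": [
    [-1,0,0,1.5,0],
    [-1,0,0,1.5,0],
    [-1,0,0,1.5,0],
    [-1,0,0,1,0],
    [-1,0,0,0.5,0],
    [-1,0,0,0,0],
    [-1,0,0,0,0],
    [-1,0,0,0,0],
    [-1,0,0,0,0],
    [-1,0,0,0,0]
  ]
}}

```text
t: 44.2
ee_pos: [0.6526, 0.0037, 0.0604]
eef_rot: [0.675, 0.738, 0.0, 0.0]
contact_force: [-0.4, -0.6, -0.4]
gripper_width: 0.355
```

```bash
python3 - <<'E'
from h import *
s=r.observe(); print(s["ee_pos"],s["gripper_width"]*94,tool([.652,.0037,.009]))
im,K,C=cam("wrist")
cv2.imwrite("pics/w21.png",im[:,:,::-1])
E
```

```text
[0.65262359 0.00365112 0.06039799] 33.35298682859514 [ 0.01084377 -0.06441153  5.13976436]
```

View pics/w21.png

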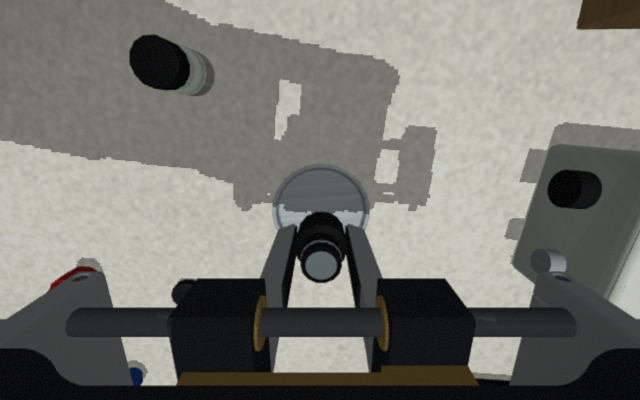

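Emit:
{"op": "send_rows", "data": {
  "motion": [
    [-1,0,0,1.3,0],
    [-1,0,0,1.3,0],
    [-1,0,0,1.1,0],
    [-1,0,0,0.7,0],
    [-1,0,0,0.3,0],
    [-1,0,0,0.2,0],
    [-1,0,0,0.1,0],
    [-1,0,0,0.08,0],
    [-1,0,0,0,0],
    [-1,0,0,0,0]
  ]
}}

```text
t: 45.25
ee_pos: [0.6526, 0.0037, 0.0095]
eef_rot: [0.675, 0.738, 0.0, 0.0]
contact_force: [0.8, 0.4, -0.4]
gripper_width: 0.359
```

Emit:
{"op": "send_rows", "data": {
  "motion": [
    [-1,0,0,0.03,0],
    [-1,0,0,0.03,0],
    [-1,0,0,0.03,0],
    [-1,0,0,0,0],
    [-1,0,0,0,0],
    [-1,0,0,0,0],
    [-1,0,0,0,0],
    [-1,0,0,0,0],
    [-1,0,0,0,0],
    [-1,0,0,0,0]
  ]
}}

```text
t: 46.25
ee_pos: [0.6526, 0.0037, 0.0092]
eef_rot: [0.675, 0.738, 0.0, 0.0]
contact_force: [-4.5, -0.4, 7.8]
gripper_width: 0.355
```

Contact at 8 N, so it's resting on the dish floor. I'll release with only a slight opening and lift straight up.

Emit:
{"op": "send_rows", "data": {
  "motion": [
    [-1,0,0,-0.03,0],
    [-1,0,0,0,0],
    [-0.14,0,0,0,0],
    [-0.14,0,0,0,0],
    [-0.14,0,0,0,0],
    [-0.14,0,0,0,0],
    [-0.14,0,0,-1,0],
    [-0.14,0,0,-2,0],
    [-0.14,0,0,-3,0],
    [-0.14,0,0,-3,0]
  ]
}}

```text
t: 47.25
ee_pos: [0.6524, 0.0036, 0.1002]
eef_rot: [0.675, 0.738, -0.0, -0.0]
contact_force: [0.3, -0.4, 0.3]
gripper_width: 0.429
```

Emit:
{"op": "send_rows", "data": {
  "motion": [
    [0,0,0,-3,0],
    [0,0,0,-3,0],
    [0,-4,0,-2,0],
    [0,-4,0,0,0],
    [0,0,0,0,0],
    [0,0,0,0,0],
    [0,0,0,0,0],
    [0,0,0,0,0],
    [0,0,0,0,0],
    [0,0,0,0,0]
  ]
}}

```text
t: 48.25
ee_pos: [0.6596, -0.0754, 0.1786]
eef_rot: [0.674, 0.738, -0.0, -0.0]
contact_force: [0.6, -0.3, 0.6]
gripper_width: 0.499
```

```bash
python3 - <<'E'
from h import *
s=r.observe(); print(s["t"],s["ee_pos"],s["contact_force"])
im,K,C=cam("wrist"); cv2.imwrite("pics/w22.png",im[:,:,::-1])
print("dish px",proj(K,C,[.652,.0037,.009]),"eye top",proj(K,C,[.652,.0037,.048]))
im,K,C=cam("top"); cv2.imwrite("pics/top2.png",cv2.resize(im[130:290,155:475],None,fx=2.5,fy=2.5,interpolation=cv2.INTER_CUBIC)[:,:,::-1])
im,K,C=cam("scene"); cv2.imwrite("pics/scene2.png",cv2.resize(im[100:350,100:480],None,fx=2,fy=2,interpolation=cv2.INTER_CUBIC)[:,:,::-1])
E
```

```text
48.25 [ 0.65963643 -0.07543783  0.17863306] [ 0.64411449 -0.25530506  0.63787497]
dish px (np.float64(320.08140438873966), np.float64(115.30969288847852)) eye top (np.float64(320.01690738593686), np.float64(115.69835084458447))
```

View pics/w22.png

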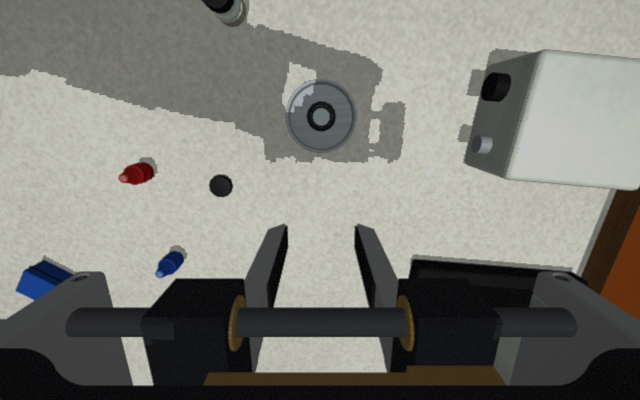

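View pics/top2.png

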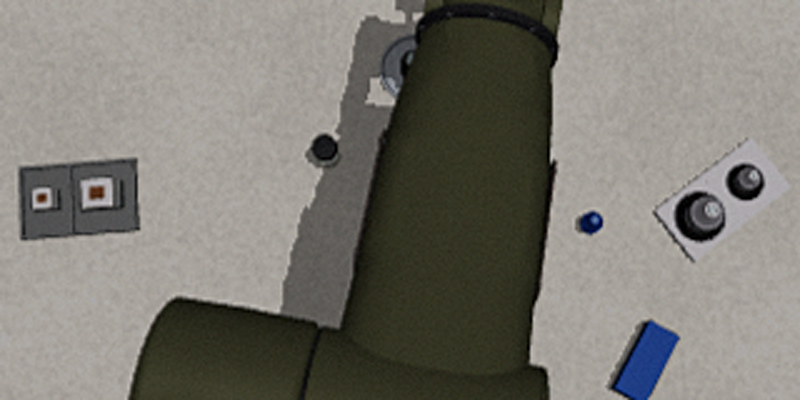

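View pics/scene2.png

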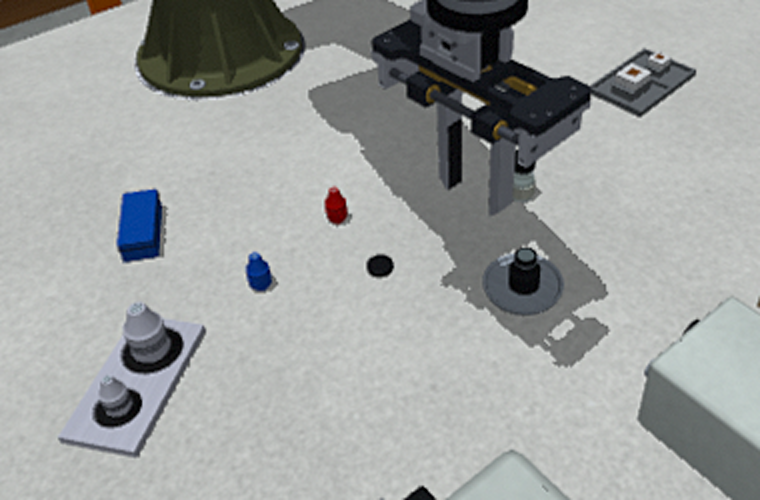

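The views show everything upright in its place: both objectives in their wells, each block in its bay, and the eyepiece centred in the dish. The bottle is still at crop (323,148), where it started. I'm handing in the job.

```bash
python3 - <<'E'
from rig import r
print(r.close_job())
E
```

```text
the job is handed in; nothing more can be done
None
```

I placed all five things in the order asked and handed the job in at about 48 s, well under the 128 s limit. The long objective went into the larger well, the short one into the smaller well, the large and small blocks into their bays, and the eyepiece into the steel dish.

- **Last look:** the final wrist, top and scene views showed all five upright in the right places. The bottle was at the same spot in the top view, and the gripper was clear of everything.
- **Setting down:** I lowered the objectives and the eyepiece until I felt contact, about 15 N for the long one, 5 N for the short one and 8 N for the eyepiece, then released them.
- **Not confirmed by force:** I released the two blocks at the height worked out for the tray floor. No contact force was seen at the last reading for either block, so it is the pictures that show them lying flat.
- **Measurements:** nothing disagreed beyond 1–3 mm. The two wells measured 56 and 40 mm across against 60 and 44 given, but 69.6 mm apart against 70.

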